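Set the slope of a pantry feed tray so that the tin just runs

TASK

Set the slope of the gravity-feed tray: raise it by its red bar, slowly, until the blue tin just starts to slide by itself, then hold that angle while the tin runs gently down to the red stop, and leave the tray standing at that slope. The amber jar in the other lane must stay behind the yellow line; do not touch tin or jar, and leave everything around the rack alone.

Things in the scene. Friction and masses are not known exactly. Their poses are not given: they have to be found in the camera images.
- hinge (a point): middle of the hinge line of the feed tray, at the tray's low front end, 45 mm above the table, on a fixed dark steel base (300 x 190 mm) lying on the table. Its x axis points level from the hinge towards the red bar, y lies along the hinge line, z is up. The tray (white, 280 mm long from the hinge, 168 mm wide) turns up about this line.
- tray (a joint): angle of the tray above level in rad: 0 is level (as it starts), growing as the bar end is raised, at most 0.75. The hinge is stiff: the tray stays wherever it is left. Raising it takes about 8 to 14 N at the bar, lowering it 1 to 5 N.
- lane (a point): frame fixed to the tray, its origin on the hinge line: x runs up the lanes towards the bar, y across the tray, z out of the tray's face. The face on which things slide is at z = 3 mm. Two lanes 78 mm wide, their middles at y = +41 and -41 mm, between dark rails 14 mm high (tops 17 mm above the hinge line). At the low end a red stop across both lanes (its inner face at x = 6 mm, top at z = 21 mm); a yellow line is painted across both lanes at x = 165 mm.
- bar (a point): middle of the red round lifting bar, 12 mm thick and 164 mm long, parallel to the hinge line; it is fixed to the tray at x = 365 mm, z = 22 mm in the lane frame (67 mm above the table when level), 85 mm clear of the tray's end, carried by two thin arms at its ends, 78 mm to either side of this point. Pinched across from above it can turn between the fingers as the tray tilts.
- tin_center (a point): centre of a flat blue fish tin with a bright metal band round its sides, 85 mm long (its x, along the lane), 58 mm wide, 26 mm high, about 150 g. It starts at rest in the upper part of one of the two lanes, wholly above the yellow line. How slippery it is varies: it begins to slide on its own at some tray angle between about 0.19 and 0.40 rad. Against the red stop its centre is at x = 48 to 49 mm in the lane frame.
- jar_center (a point): centre of a squat amber jar with an orange lid and a rubber foot, 58 mm in diameter, 44 mm high, about 150 g, standing in the upper part of the other lane, wholly above the yellow line; its centre starts at x = 205 to 235 mm in the lane frame. It grips better than the tin (friction 1.5 times the tin's) and slides only at a clearly steeper angle.
- can_green: green can, 67 mm in diameter, 100 mm high, standing beside the rack; origin under its centre. Leave it.
- can_red: red can, same size, standing on the other side of the rack; origin under its centre. Leave it.
- loaf_a: round brown loaf, 165 mm in diameter, 82 mm high, beyond the bar end of the rack; origin under its centre. Leave it.
- loaf_b: round brown loaf, same size, on the robot's right; origin under its centre. Leave it.
- nut_jar: white jar with an orange cap, 84 mm in diameter, 120 mm high, on the robot's right; origin under its centre. Leave it.
- spatula: kitchen spatula lying on the table on the robot's left; origin under its middle. Leave it.
Mind the look-alikes: they are no part of the job. Of the things like the part that bears jar_center, leave any that is grey or pink; of the rest the larger one is meant.

How it is judged (in metres and radians):
On the way:
1. the tin slides down its lane by itself (its centre between 80 and 175 mm from the hinge) while the tray is held still (under 0.06 rad/s) above 0.15 rad (x of tin_center in the frame of lane between 0.08 and 0.175 m and value of joint tray above 0.15 rad and velocity of joint tray between -0.06 and 0.06 rad/s), for 0.1 s.
At the end, for the whole second after the job is handed in: the tin rests against the red stop (centre within 8 mm of touching it), the jar rests behind the yellow line (centre above 185 mm), and the tray, released, stands still at its slope, above 0.17 rad (x of tin_center in the frame of lane below 0.056 m and x of jar_center in the frame of lane above 0.185 m and value of joint tray above 0.17 rad and linear speed of each of tin, jar below 0.02 m/s and velocity of joint tray between -0.06 and 0.06 rad/s).
It fails at once if the tin shoots down the tray (faster than 0.45 m/s) (linear speed of tin above 0.45 m/s).
It fails at once if the jar slides over the yellow line (x of jar_center in the frame of lane below 0.185 m).
It fails at once if the tray is swung (faster than 0.15 rad/s) after the tin has started to slide (x of tin_center in the frame of lane below 0.175 m and (velocity of joint tray above 0.15 rad/s or velocity of joint tray below -0.15 rad/s)).
It fails at once if the robot touches the tin or the jar (contact force between any of the fingers, the arm and tin above 0.5 N or contact force between any of the fingers, the arm and jar above 0.5 N).
It fails at once if something around the rack is displaced by more than 20 mm (distance of any of can_green, can_red, loaf_a, loaf_b, nut_jar, spatula from where it was at the start of the episode above 0.02 m).
It also fails if it takes over 51 s, if anything falls off the work surface, if the arm or the gripper's body presses on something with over 40 N, if the wrist force passes 120 N, or if a joint passes its speed limit or range.

ROBOT

A 6-joint arm with a two-finger parallel gripper is mounted at the origin on the work surface. World frame = base frame: x ahead of the robot, y to its left, z up, the work surface at z = 0. Lengths are in mm, angles in rad, forces in N, time in s.
With the tool pointing down it reaches from about 350 to 975 mm from the base axis. Payload 7.1 kg.
Tool frame: the origin (TCP) lies midway between the tips of the shut fingers; the grasp point (between the pads) lies 19 mm behind it (ctrl.tcp_to_grasp is the distance from the TCP to the grasp point, in mm); z points along the fingers, y is the line along which they close (so a half turn about z gives the same grasp; the last joint's range is limited). The gripper opens to 88 mm and grips with 3 to 60 N. Pads are 20 mm wide; open, the fingers measure 115 mm over their backs; the gripper's body (75 mm by 178 mm) begins 61 mm behind the grasp point.
Start: joints at [-1.124, 0.423, 1.63, -0, 1.089, -0.019], TCP at [280.725, -558.389, 222.675] pointing down, gripper open.
Joint ranges: [-3, 3], [-0.9, 2.11], [0.09, 2.58], [-1.31, 4.45], [0.11, 2.69], [-2.54, 2.54]. Speed limits (rad/s): [2.39, 2.39, 3.01, 3.14, 3.14, 3.14].

INTERFACE

Orientations are given as a rotation vector (axis times angle).
In Python, from workcell import get_obs, cams, ticket, boxes_of, ctrl gives the robot as it stands.
- The arm moves only by the shell command python3 -m creep 'ROWS' [OPENING]. ROWS is JSON, one flat list of numbers, 4 for each row, row after row: the shift along the world's x, y, z in m, then the turn about the world's z in rad. In form: [tx, ty, tz, spin, tx, ty, tz, spin, ...]. A call has 1 to 10 rows; each row is the pose to reach, as a shift and turn from the pose commanded when the call began; what a row does not reach only later rows make up. A row lasts 1/12 s, in which the tool goes at most 41.7 mm and 7.16 degrees, less where a joint would pass 70% of its speed; a pose out of reach is approached as far as the arm can. A call with a gripper value outside its range is refused whole. OPENING is the opening, from 0 (shut) to 1 (fully open), set as the call begins (- or left out, the last holds). The fingers move at their own pace and stop on an object; the grip force is fixed at half the most. Time passes only in rows, so rows that repeat a pose let the fingers close. It gives the time, the measured TCP pose, the force, the opening and the grip force at its end, in the units of the state.
- get_obs(): the state, without advancing time (a new reading comes with each control period).
- cams.get_image(name): name is "side" or "top"; returns (picture, depth): 420x560x3 uint8, red, green, blue; 420x560 float32, mm along the optical axis (not along the pixel's ray), 0 where there is no reading.
- cams.get_calibration(name): a dict with "mtx" (3x3 intrinsics, pixels), "R" (3x3) and "t" (3): a world point X has camera coordinates R X + t. Camera axes: x right, y down, z forward; pixel columns grow to the right and rows downward; lengths in mm; the calibration is good to about 2 mm. A picture is of the moment at which its call begins. get_calibration takes no time and is no camera call.
- ticket.close_job(): hands the job in; it is judged then, once.
Trained networks look in the newest picture that a camera, given by its name, has taken for a name from the list of things; names that differ only in an ending like _2 or _b are one class to them, and where a whole thing is asked for, a point or a joint stands for the part that bears it (a point fixed in the world has none). Each returns a list of dicts, best first, with "score" (0 to 1); they miss things now and then, are a little off and sometimes report something else, mostly with a low value. They report only what shows in the picture. A call takes as long as a camera call. They do not tell look-alikes from the thing itself.
- boxes_of(camera, target): "centre" ([column, row] in pixels, amid what is visible of it).
The state is a dict: "t": time; "qpos": joint angles; "qvel": joint speeds; "joint_torque": joint torques, N m; "ee_pos": TCP position; "orientation": TCP orientation; "ft_force": force on the tool from outside, world axes, zero at the start; "moment": the same for the moment, N m; "width": finger opening in mm; "grasp_force": force on a finger pad.
Only numpy, scipy, OpenCV 4.12 (cv2) and the standard library are available. Lean on these libraries where they do the work, as an engineer would, in place of code of your own. Each camera call takes 0.05 s, during which the arm holds its last target. There are 200 camera calls.

## Working session

There is one attempt and no reset: what is moved stays moved. The work goes in short steps, Python scripts to look and compute and a shell command to move; the robot and the scene stay as the last step left them, time stands still between calls to the robot, and variables do not carry over. Pictures are saved under pics/ and viewed, at most 10 in all, crops included, and the job is handed in when it is done.

```bash
mkdir -p pics; cat > h.py <<'E'
import numpy as np,cv2
from workcell import get_obs,cams,ticket,boxes_of,ctrl
def grab(c):
    im,d=cams.get_image(c); return im,d
def save(im,n): cv2.imwrite('pics/'+n,cv2.cvtColor(im,cv2.COLOR_RGB2BGR))
def world(c,d,u,v):
    k=cams.get_calibration(c); u=np.atleast_1d(u).astype(float);v=np.atleast_1d(v).astype(float)
    z=d[v.astype(int),u.astype(int)]
    p=np.linalg.inv(k['mtx'])@np.stack([u,v,np.ones_like(u)])*z
    return (np.array(k['R']).T@(p-np.array(k['t']).reshape(3,1))).T
E
python3 - <<'E'
from h import *
for c in ['top','side']:
    im,d=grab(c); save(im,c+'0.png'); np.save(c+'d.npy',d); np.save(c+'i.npy',im)
    for n in ['bar','tin_center','jar_center']:
        for b in boxes_of(c,n)[:4]:
            u,v=b['centre']; print(c,n,round(b['score'],2),np.round([u,v]),np.round(world(c,d,u,v)[0]))
print(get_obs()['t'],get_obs()['orientation'])
E
```

```text
top bar 0.97 [301. 204.] [570.  -6.  45.]
top tin_center 0.75 [268. 185.] [628.  95.  72.]
top tin_center 0.48 [299. 204.] [570.   1.  54.]
top jar_center 0.69 [276. 258.] [405.  77.  32.]
top jar_center 0.61 [241. 267.] [378. 184.  51.]
top jar_center 0.61 [327. 250.] [427. -79. 101.]
top jar_center 0.45 [225. 248.] [439. 234.  32.]
side bar 0.79 [285. 207.] [575.  -0.  52.]
side tin_center 0.94 [253. 224.] [612. 113.  73.]
side jar_center 0.94 [323. 286.] [380. 205.  43.]
side jar_center 0.77 [280. 229.] [533. 116.  90.]
side jar_center 0.71 [290. 294.] [447. 249.  30.]
side jar_center 0.56 [332. 254.] [399.  92.  33.]
0.4 [-3.05659179e+00 -7.25092919e-01  5.48306761e-05]
```

View pics/top0.png

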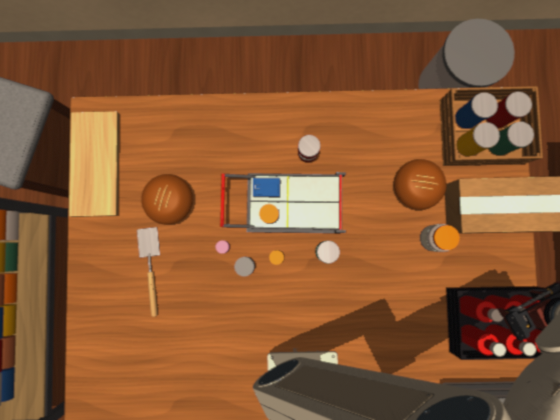

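View pics/side0.png

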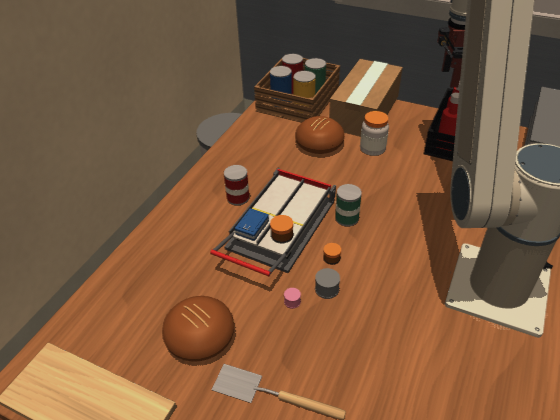

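The tray stands level. Its red bar is at top (223,201), and the red stop at (341,203) is the look-alike for it. The jar candidates in the top picture are:
- the orange-lidded jar in the lane (269,213)
- a small orange one (276,257)
- a grey one (244,267)
- a pink one (222,247)

I take the large orange-lidded jar in the lane. The tin is the blue one at (266,187). Next I'll measure the bar and check a close crop.

```bash
python3 - <<'E'
from h import *
im=np.load('topi.npy');d=np.load('topd.npy')
save(cv2.resize(im[160:275,205:355],None,fx=5,fy=5,interpolation=cv2.INTER_CUBIC),'crop.png')
def red(c,box):
    im=np.load(c+'i.npy').astype(int);d=np.load(c+'d.npy')
    m=(im[...,0]>110)&(im[...,1]<50)&(im[...,2]<60)
    M=np.zeros_like(m);a,b,e,f=box;M[b:f,a:e]=m[b:f,a:e]
    v,u=np.nonzero(M);return u,v,d
k=cams.get_calibration
def onplane(c,u,v,z):
    K=k(c);R=np.array(K['R']);t=np.array(K['t']).ravel();C=-R.T@t
    r=R.T@np.linalg.inv(K['mtx'])@np.array([u,v,1.]);return C+r*(z-C[2])/r[2]
for c,box,z in [('top',(215,168,232,236),70),('top',(335,168,347,236),64),('side',(205,243,280,280),70),('side',(270,165,335,192),64)]:
    u,v,d=red(c,box); P=np.array([onplane(c,a,b,z) for a,b in zip(u,v)])
    W=world(c,d,u,v)
    print(c,len(u),u.min(),u.max(),v.min(),v.max(),'plane mean',P.mean(0).round(1),'min',P.min(0).round(),'max',P.max(0).round(),'depth med',np.median(W,0).round(1))
    e=np.linalg.eigh(np.cov(P[:,:2].T))[1][:,1];print('dir',np.degrees(np.arctan2(e[1],e[0])).round(1))
for c in('top','side'):print(c,(-np.array(k(c)['R']).T@np.array(k(c)['t']).ravel()).round())
E
```

```text
top 122 221 224 175 225 plane mean [585.9 235.7  70. ] min [509. 230.  70.] max [663. 241.  70.] depth med [585.6 235.8  73.3]
dir 178.2Traceback (most recent call last):
  File "<stdin>", line 16, in <module>
    return umr_minimum(a, axis, None, out, keepdims, initial, where)
ValueError: zero-size array to reduction operation minimum which has no identity
```

View pics/crop.png

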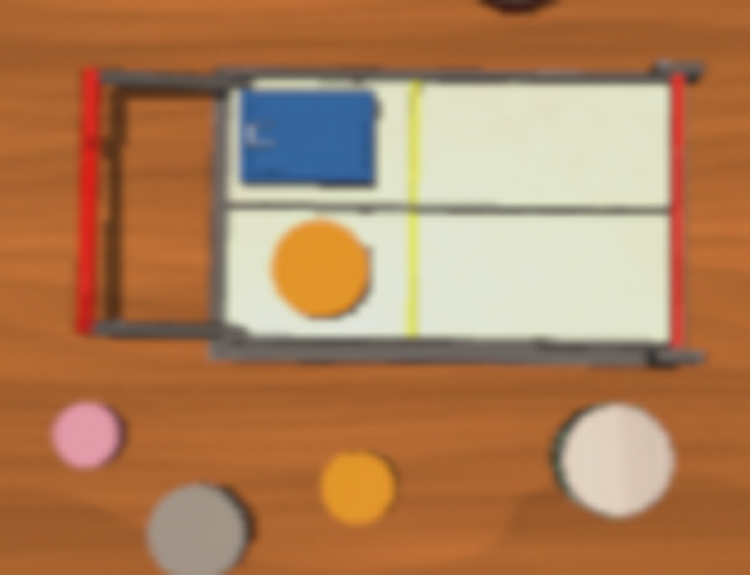

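The crop confirms the bar, the tin in the far lane and the large orange jar in the near lane. Now I move over the bar.

```bash
python3 -m creep '[0.014,0.036,0,-0.025,0.028,0.073,0,-0.05,0.042,0.109,0,-0.075,0.056,0.146,0,-0.1,0.07,0.182,0,-0.125,0.084,0.218,0,-0.15,0.098,0.255,0,-0.175,0.112,0.291,0,-0.2,0.126,0.328,0,-0.225,0.14,0.364,0,-0.25]' 0.5
python3 -m creep '[0.014,0.036,0,-0.025,0.028,0.073,0,-0.05,0.042,0.109,0,-0.075,0.056,0.146,0,-0.1,0.07,0.182,0,-0.125,0.084,0.218,0,-0.15,0.098,0.255,0,-0.175,0.112,0.291,0,-0.2,0.126,0.328,0,-0.225,0.14,0.364,0,-0.247]'
python3 - <<'E'
from h import *
im=np.load('topi.npy').astype(int)
K=cams.get_calibration
def onplane(c,u,v,z):
    k=K(c);R=np.array(k['R']);t=np.array(k['t']).ravel();C=-R.T@t
    r=R.T@np.linalg.inv(k['mtx'])@np.array([u,v,1.]);return C+r*(z-C[2])/r[2]
def cen(c,box,z):
    im=np.load(c+'i.npy').astype(int);a,b,e,f=box;s=im[b:f,a:e]
    m=(s[...,0]>s[...,1]*2.2)&(s[...,0]>s[...,2]*1.9)&(s[...,0]>100)&(abs(s[...,1]-s[...,2])<25)
    v,u=np.nonzero(m);P=np.array([onplane(c,x+a,y+b,z) for x,y in zip(u,v)])
    e=np.linalg.eigh(np.cov(P[:,:2].T))[1][:,1]
    print(c,len(u),P.mean(0).round(1),P.min(0).round(),P.max(0).round(),(np.degrees(np.arctan2(e[1],e[0]))%180).round(1))
cen('top',(217,170,229,234),70);cen('top',(336,172,345,234),65)
cen('side',(205,243,275,276),67);cen('side',(272,168,335,190),65)
print(get_obs()['ee_pos'],get_obs()['orientation'],get_obs()['qpos'])
E
```

```text
t: 1.23
ee_pos: [421.0, -192.6, 222.9]
orientation: [3.123, 0.336, 0.001]
ft_force: [0.9, 0.3, -0.6]
width: 44.0
grasp_force: 0.0
t: 2.07
ee_pos: [561.1, 171.8, 222.8]
orientation: [-3.141, 0.05, -0.001]
ft_force: [1.4, -0.9, 0.0]
width: 43.7
grasp_force: 0.0
top 156 [585.8 236.   70. ] [506. 230.  70.] [666. 241.  70.] 178.0
top 105 [ 575.3 -126.9   65. ] [ 492. -131.   65.] [ 656. -123.   65.] 178.4
side 277 [587.2 236.7  67. ] [506. 227.  67.] [670. 246.  67.] 177.8
side 90 [ 573.3 -123.9   65. ] [ 491. -130.   65.] [ 656. -119.   65.] 178.1
[561.10816627 171.78066319 222.81080898] [-3.14110751e+00  5.04430700e-02 -5.33372294e-04] [ 2.76816052e-01  3.67176066e-01  1.71662576e+00 -2.45097026e-05
  1.05744260e+00  1.87973967e+00]
```

```bash
python3 -m creep '[0.013,0.032,0,0,0.025,0.064,0,0,0.025,0.064,-0.03,0,0.025,0.064,-0.065,0,0.025,0.064,-0.1,0,0.025,0.064,-0.13,0,0.025,0.064,-0.15,0,0.025,0.064,-0.165,0,0.025,0.064,-0.175,0,0.025,0.064,-0.175,0]'
python3 - <<'E'
from h import *
im,d=grab('side');save(cv2.resize(im[140:300,180:380],None,fx=4,fy=3.75),'g.png')
E
```

```text
t: 2.9
ee_pos: [584.4, 233.1, 45.5]
orientation: [3.14, -0.049, -0.005]
ft_force: [-0.2, -0.3, 0.6]
width: 43.8
grasp_force: 0.0
```

View pics/g.png

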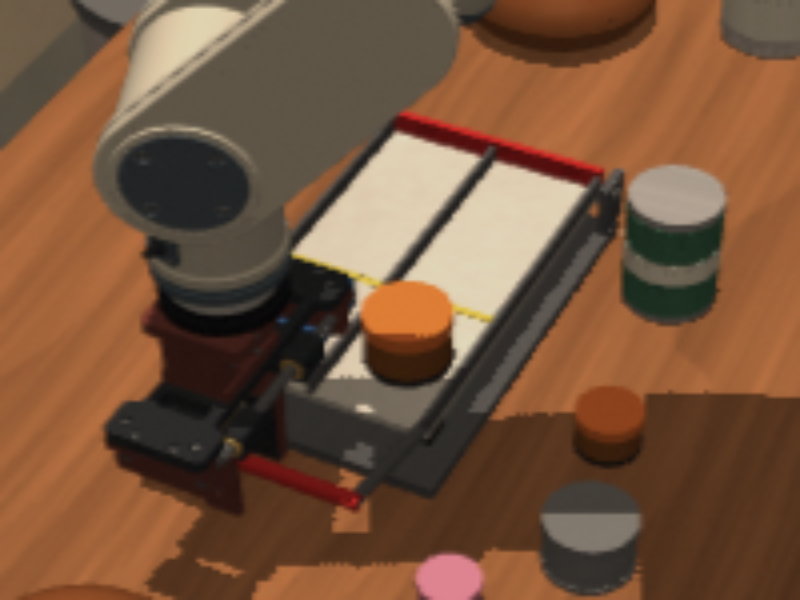

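The fingers straddle the bar (about (300,480) in the crop) and the jar is clear. The tin is hidden behind the gripper, but the lane below the line is visible. I close on the bar.

```bash
python3 -m creep '[0,0.002,0,0,0,0.002,0,0,0,0.002,0,0,0,0.002,0,0,0,0.002,0,0,0,0.002,0,0,0,0.002,0,0,0,0.002,0,0]' 0
python3 - <<'E'
import numpy as np
b=np.arctan2(22,365)
f=lambda t:np.array([365*np.cos(t)-22*np.sin(t)-365,365*np.sin(t)+22*np.cos(t)-22])
for t in np.arange(0,.5,.02):
    h,z=f(t);print(round(t,2),'x %.4f y %.4f z %.4f'%(h*.033/1e3,h/1e3,z/1e3))
E
```

```text
t: 3.62
ee_pos: [586.1, 236.1, 48.3]
orientation: [-3.14, 0.049, -0.001]
ft_force: [-1.3, 2.6, 5.3]
width: 11.2
grasp_force: 30.0
0.0 x 0.0000 y 0.0000 z 0.0000
0.02 x -0.0000 y -0.0005 z 0.0073
0.04 x -0.0000 y -0.0012 z 0.0146
0.06 x -0.0001 y -0.0020 z 0.0218
0.08 x -0.0001 y -0.0029 z 0.0291
0.1 x -0.0001 y -0.0040 z 0.0363
0.12 x -0.0002 y -0.0053 z 0.0435
0.14 x -0.0002 y -0.0066 z 0.0507
0.16 x -0.0003 y -0.0082 z 0.0579
0.18 x -0.0003 y -0.0098 z 0.0650
0.2 x -0.0004 y -0.0116 z 0.0721
0.22 x -0.0004 y -0.0136 z 0.0791
0.24 x -0.0005 y -0.0157 z 0.0861
0.26 x -0.0006 y -0.0179 z 0.0931
0.28 x -0.0007 y -0.0203 z 0.1000
0.3 x -0.0008 y -0.0228 z 0.1069
0.32 x -0.0008 y -0.0254 z 0.1137
0.34 x -0.0009 y -0.0282 z 0.1205
0.36 x -0.0010 y -0.0311 z 0.1272
0.38 x -0.0011 y -0.0342 z 0.1338
0.4 x -0.0012 y -0.0374 z 0.1404
0.42 x -0.0013 y -0.0407 z 0.1469
0.44 x -0.0015 y -0.0441 z 0.1534
0.46 x -0.0016 y -0.0477 z 0.1598
0.48 x -0.0017 y -0.0514 z 0.1661
```

```bash
python3 -m creep '[0,0,0.003,0,0,-0.0005,0.0073,0,0,-0.0008,0.011,0,0,-0.0012,0.0146,0,0,-0.0016,0.018,0,0,-0.002,0.0218,0,0,-0.0025,0.0255,0,0,-0.0029,0.0291,0,0,-0.0035,0.033,0,0,-0.004,0.0363,0]'
python3 -m creep '[0,-0.0006,0.0036,0,0,-0.0013,0.0072,0,0,-0.0019,0.0108,0,0,-0.0026,0.0144,0,0,-0.0034,0.018,0,0,-0.0042,0.0212,0,0,-0.0048,0.024,0,0,-0.005,0.0252,0,0,-0.005,0.0252,0]'
cat > s.py <<'E'
import sys
from h import *
o=get_obs();p=o['ee_pos'];z=p[2]+19-45
r=np.hypot(365,22);print('t',o['t'],'ang',np.arcsin(z/r)-np.arctan2(22,365),'f',np.round(o['ft_force'],1))
for c in ('side','top'):
    im,d=grab(c);b,g,rr=im[...,2].astype(int),im[...,1].astype(int),im[...,0].astype(int)
    m=(b>60)&(b>1.8*rr)&(b>1.3*g);m[:110]=0;m[:,:180]=0;m[:,420:]=0
    v,u=np.nonzero(m);w=world(c,d,u,v) if len(u) else np.zeros((0,3))
    k=(abs(w[:,0]-600)<110)&(abs(w[:,1]-50)<220)&(w[:,2]>40)&(w[:,2]<200)
    if k.sum()>5: print(c,k.sum(),'med px',np.median(u[k]),np.median(v[k]),'y range',np.percentile(w[k,1],[3,97]).round())
    else: print(c,'none')
if len(sys.argv)>1: save(cv2.resize(im[140:260,200:360],None,fx=4,fy=4),sys.argv[1]+'t.png');im,_=grab('side');save(cv2.resize(im[130:290,180:380],None,fx=4,fy=3.75),sys.argv[1]+'s.png')
E
python3 s.py a
```

```text
t: 4.45
ee_pos: [585.8, 232.3, 83.2]
orientation: [-3.14, 0.05, -0.0]
ft_force: [3.6, 6.5, -8.7]
width: 11.1
grasp_force: 30.0
t: 5.2
ee_pos: [585.7, 227.5, 108.6]
orientation: [-3.14, 0.05, -0.0]
ft_force: [1.1, 7.1, -5.1]
width: 11.2
grasp_force: 30.0
t 5.2 ang 0.1677948739027541 f [ 1.1  7.1 -5.1]
side 62 med px 259.0 210.0 y range [ 59. 116.]
top 458 med px 268.0 186.0 y range [ 58. 131.]
```

View pics/at.png

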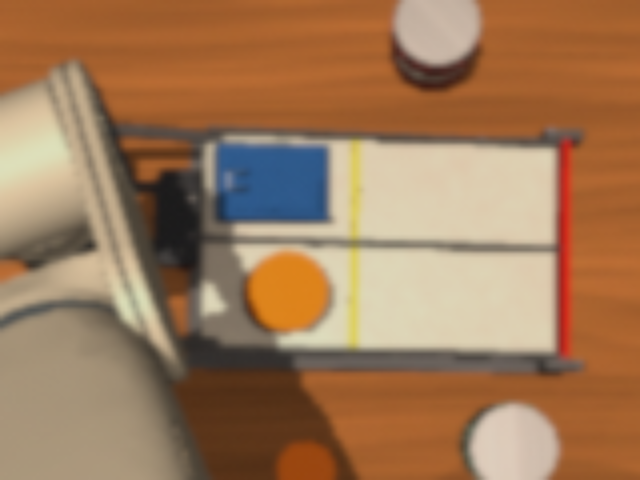

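View pics/as.png

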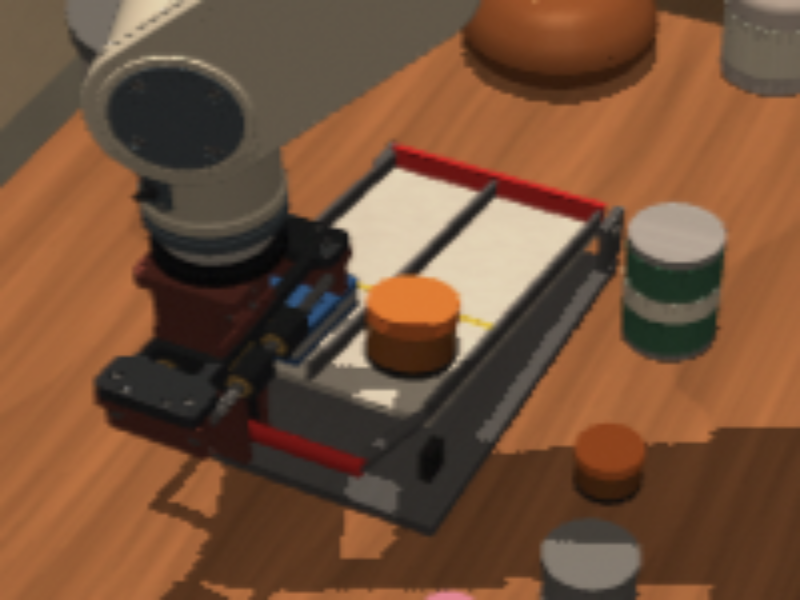

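Top shows the tin (272,185) above the yellow line (355,240), with the jar lid at (288,292) and the gripper holding the bar; the tray has risen and nothing has slid. From here I raise in small steps with a check after each, stopping as soon as the tin moves.

```bash
cat > s.py <<'E'
import sys,os
from h import *
o=get_obs();z=o['ee_pos'][2]+19-45
a=np.arcsin(z/np.hypot(365,22))-np.arctan2(22,365)
im,d=grab('top');r,g,b=[im[...,i].astype(int) for i in range(3)]
def lx(m):
    m[:165]=0;m[240:]=0;m[:,235:]&=True;m[:,:235]=0;m[:,345:]=0
    v,u=np.nonzero(m);w=world('top',d,u,v)
    w=w[(w[:,2]>60)]
    return np.median((w[:,1]+129)*np.cos(a)+(w[:,2]-45)*np.sin(a)),len(w)
t,n=lx((b>60)&(b>1.8*r)&(b>1.3*g)); j,k=lx((r>90)&(g<.75*r)&(g>.4*r)&(b<.3*r))
print('t %.2f ang %.4f tin %.1f (%d) jar %.1f (%d) f'%(o['t'],a,t,n,j,k),np.round(o['ft_force'],1))
ref=float(open('ref').read()) if os.path.exists('ref') else t
open('ref','w').write(str(ref)); sys.exit(int(ref-t>4))
E
python3 s.py && python3 -m creep '[0,-0.0002,0.0009,0,0,-0.0004,0.0018,0,0,-0.0007,0.0027,0,0,-0.0009,0.0036,0,0,-0.0011,0.0045,0,0,-0.0014,0.0053,0,0,-0.0014,0.0053,0,0,-0.0014,0.0053,0]' >/dev/null && python3 s.py && python3 -m creep '[0,-0.0002,0.0009,0,0,-0.0004,0.0018,0,0,-0.0007,0.0027,0,0,-0.0009,0.0036,0,0,-0.0011,0.0045,0,0,-0.0014,0.0053,0,0,-0.0014,0.0053,0,0,-0.0014,0.0053,0]' >/dev/null && python3 s.py
```

```text
t 5.35 ang 0.1678 tin 230.6 (457) jar 225.3 (302) f [ 1.1  6.6 -5. ]
t 6.07 ang 0.1820 tin 230.8 (468) jar 226.0 (303) f [ 1.6  7.9 -7.7]
t 6.78 ang 0.1971 tin 230.1 (463) jar 224.9 (308) f [ 1.   7.6 -6.5]
```

```bash

python3 -m creep '[0,-0.0002,0.0009,0,0,-0.0005,0.0018,0,0,-0.0007,0.0027,0,0,-0.0009,0.0035,0,0,-0.0012,0.0044,0,0,-0.0014,0.0053,0,0,-0.0014,0.0053,0,0,-0.0014,0.0053,0]' >/dev/null && python3 s.py && python3 -m creep '[0,-0.0002,0.0009,0,0,-0.0005,0.0018,0,0,-0.0007,0.0027,0,0,-0.001,0.0035,0,0,-0.0013,0.0044,0,0,-0.0015,0.0052,0,0,-0.0015,0.0052,0,0,-0.0015,0.0052,0]' >/dev/null && python3 s.py && python3 -m creep '[0,-0.0003,0.0009,0,0,-0.0006,0.0018,0,0,-0.0009,0.0027,0,0,-0.0011,0.0035,0,0,-0.0014,0.0044,0,0,-0.0016,0.0052,0,0,-0.0016,0.0052,0,0,-0.0016,0.0052,0]' >/dev/null && python3 s.py
```

```text
t 7.50 ang 0.2121 tin 230.3 (462) jar 225.6 (312) f [ 1.5  9.  -6.1]
t 8.22 ang 0.2269 tin 228.6 (449) jar 226.4 (314) f [ 2.   9.8 -5.4]
t 8.93 ang 0.2417 tin 231.8 (482) jar 226.2 (321) f [ 2.1  8.4 -5.6]
```

```bash

python3 -m creep '[0,-0.0003,0.0009,0,0,-0.0006,0.0018,0,0,-0.0009,0.0027,0,0,-0.0011,0.0035,0,0,-0.0014,0.0044,0,0,-0.0016,0.0052,0,0,-0.0016,0.0052,0,0,-0.0016,0.0052,0]' >/dev/null && python3 s.py && python3 -m creep '[0,-0.0003,0.0009,0,0,-0.0006,0.0018,0,0,-0.0009,0.0027,0,0,-0.0012,0.0035,0,0,-0.0015,0.0044,0,0,-0.0017,0.0052,0,0,-0.0017,0.0052,0,0,-0.0017,0.0052,0]' >/dev/null && python3 s.py && python3 -m creep '[0,-0.0003,0.0009,0,0,-0.0006,0.0018,0,0,-0.0009,0.0027,0,0,-0.0012,0.0035,0,0,-0.0015,0.0044,0,0,-0.0018,0.0052,0,0,-0.0018,0.0052,0,0,-0.0018,0.0052,0]' >/dev/null && python3 s.py
```

```text
t 9.65 ang 0.2565 tin 233.0 (472) jar 224.5 (349) f [ 1.5  9.2 -5.9]
t 10.37 ang 0.2715 tin 232.3 (480) jar 224.5 (362) f [ 0.8  8.5 -5.4]
t 11.08 ang 0.2867 tin 231.7 (464) jar 226.9 (343) f [ 0.7  8.7 -5.5]
```

```bash

python3 -m creep '[0,-0.0003,0.0009,0,0,-0.0006,0.0018,0,0,-0.0009,0.0027,0,0,-0.0012,0.0035,0,0,-0.0015,0.0044,0,0,-0.0019,0.0052,0,0,-0.0019,0.0052,0,0,-0.0019,0.0052,0]' >/dev/null && python3 s.py && python3 -m creep '[0,-0.0003,0.0009,0,0,-0.0007,0.0018,0,0,-0.001,0.0027,0,0,-0.0013,0.0035,0,0,-0.0016,0.0043,0,0,-0.002,0.0051,0,0,-0.002,0.0051,0,0,-0.002,0.0051,0]' >/dev/null && python3 s.py && python3 -m creep '[0,-0.0003,0.0009,0,0,-0.0007,0.0018,0,0,-0.001,0.0027,0,0,-0.0014,0.0035,0,0,-0.0017,0.0043,0,0,-0.002,0.0051,0,0,-0.002,0.0051,0,0,-0.002,0.0051,0]' >/dev/null && python3 s.py
```

```text
t 11.80 ang 0.3018 tin 229.6 (465) jar 226.2 (337) f [ 0.3  8.9 -5.4]
t 12.52 ang 0.3168 tin 202.4 (445) jar 226.9 (337) f [ 0.8  9.7 -5.1]
```

The tin started to slide at about 0.31 rad, so I hold still.

```bash

python3 -m creep '[0,0,0,0,0,0,0,0,0,0,0,0,0,0,0,0]' >/dev/null; python3 s.py; python3 -m creep '[0,0,0,0,0,0,0,0,0,0,0,0,0,0,0,0,0,0,0,0,0,0,0,0,0,0,0,0]' >/dev/null; python3 s.py; python3 -m creep '[0,0,0,0,0,0,0,0,0,0,0,0,0,0,0,0,0,0,0,0,0,0,0,0,0,0,0,0]' >/dev/null; python3 s.py
```

```text
t 12.90 ang 0.3168 tin 152.2 (439) jar 227.2 (337) f [ 0.5  9.4 -4.8]
t 13.53 ang 0.3168 tin 53.4 (415) jar 227.1 (343) f [ 0.2  9.4 -5.4]
t 14.17 ang 0.3168 tin 53.1 (413) jar 227.0 (344) f [-0. 11. -5.]
```

The tin rests against the stop and the jar has not moved. Before releasing I ease off the side force.

```bash

python3 -m creep '[0,0.0002,0,0,0,0.0004,0.0001,0,0,0.0006,0.0002,0,0,0.0008,0.0003,0,0,0.001,0.0004,0,0,0.001,0.0004,0]'; python3 s.py
```

```text
t: 14.72
ee_pos: [585.1, 211.9, 160.6]
orientation: [-3.141, 0.049, 0.002]
ft_force: [2.2, 6.1, -6.4]
width: 11.4
grasp_force: 30.0
t 14.72 ang 0.3169 tin 53.3 (415) jar 226.7 (342) f [ 2.2  6.1 -6.4]
```

```bash

python3 -m creep '[0,0.0002,0,0,0,0.0004,0.0001,0,0,0.0006,0.0001,0,0,0.0008,0.0002,0,0,0.001,0.0002,0,0,0.001,0.0002,0]'; python3 -m creep '[0,0,0,0,0,0,0,0,0,0,0,0,0,0,0,0,0,0,0,0,0,0,0,0]' 0.2;python3 s.py
```

```text
t: 15.27
ee_pos: [585.1, 211.6, 161.4]
orientation: [3.14, -0.049, -0.002]
ft_force: [0.7, -0.3, -10.0]
width: 11.6
grasp_force: 30.0
t: 15.77
ee_pos: [585.9, 212.4, 162.4]
orientation: [-3.141, 0.049, -0.001]
ft_force: [0.3, 0.3, 0.7]
width: 17.2
grasp_force: 0.0
t 15.77 ang 0.3221 tin 53.3 (412) jar 227.2 (343) f [0.3 0.3 0.7]
```

Released gently. I widen the opening and retreat upward.

```bash

python3 -m creep '[0,0,0,0,0,0,0,0,0,0,0,0,0,0,0,0]' 0.45;python3 -m creep '[0,0,0.004,0,0,0,0.01,0,0,0,0.02,0,0,0,0.035,0,0,0,0.05,0,0,0,0.065,0,0,0,0.08,0,0,0,0.09,0,0,0,0.1,0,0,0,0.1,0]'; python3 - <<'E'
from h import *
a,_=grab('top');b,_=grab('side');save(np.hstack([cv2.resize(a[140:260,200:360],(400,300)),cv2.resize(b[130:290,180:380],(400,300))]),'end.png')
E
```

```text
t: 16.15
ee_pos: [585.7, 212.3, 162.0]
orientation: [-3.141, 0.049, 0.0]
ft_force: [-0.2, 0.8, 0.1]
width: 38.5
grasp_force: 0.0
t: 16.98
ee_pos: [586.8, 212.7, 264.7]
orientation: [-3.14, 0.049, -0.006]
ft_force: [1.0, -0.0, 0.9]
width: 39.6
grasp_force: 0.0
```

View pics/end.png

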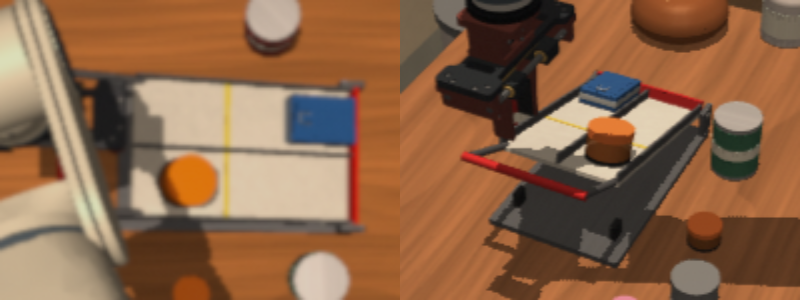

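The picture shows the tin against the stop (322,120), the jar behind the yellow line (190,180), the tray standing by itself and the gripper clear of it.

```bash
python3 -c "
from workcell import ticket;print(ticket.close_job())"
```

```text
the job is handed in; nothing more can be done
None
```

The job is handed in: the tray was released and stands at about 0.32 rad, the tin slid down by itself and rests against the red stop, the jar is still behind the yellow line, and I saw nothing around the rack disturbed; the judge's verdict was not shown.

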